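# Level the coupler inspection shelf and hold it pressed on its foot

## Robot

A 7-joint arm with a two-finger parallel gripper is mounted at the origin on the work surface. World frame = base frame: x ahead of the robot, y to its left, z up, the work surface at z = 0. Lengths are in mm, angles in rad, forces in N, time in s.
With the tool pointing down it reaches from about 425 to 825 mm from the base axis. Payload 3.6 kg.
Tool frame: the origin (TCP) lies at the very end of the fingers, on their centre line; the grasp point (between the pads) lies 19 mm behind it; z points along the fingers, y is the line along which they close (so a half turn about z gives the same grasp; the last joint's range is limited). The gripper opens to 93 mm and grips with 3 to 60 N. Pads are 15 mm wide; open, the fingers measure 128 mm over their backs; the gripper's body (75 mm by 188 mm) begins 65 mm behind the grasp point.
Start: joints at [1.296, 0.615, -0.013, 1.423, 0.008, 1.103, -0.04], TCP at [159.44, -630.112, 218.64] pointing down, gripper open.
Joint ranges: [-3.12, 3.12], [-0.3, 2.06], [-1.34, 1.32], [0.26, 2.42], [-1.36, 4.5], [0.01, 1.98], [-2.84, 2.84]. Speed limits (rad/s): [2.79, 2.79, 3.14, 3.14, 3.14, 3.14, 3.14].

## Interface

Orientations are given as a 3x3 rotation matrix whose columns are the frame's x, y, z axes.
In Python, from rig import read_state, optics, manip gives the robot as it stands.
- The arm moves only by the shell command python3 -m inch 'ROWS' [OPENING] [FORCE]. ROWS is JSON, a list that holds one entry, the list of rows, each a list of 6 numbers: the shift along the tool's x, y, z scaled (see below), then the turn, a rotation vector about the tool's x, y, z scaled (see below). A call has 1 to 8 rows; each row is the pose to reach, as a shift and turn from the pose commanded when the call began, along the tool's axes at that moment, turning the shorter way round; what a row does not reach only later rows make up. The controller multiplies each number of a shift by 0.2 m and each number of a turn by pi rad. A row lasts 1/8 s, in which the tool goes at most 62.5 mm and 10.7 degrees, less where a joint would pass 70% of its speed; a pose out of reach is approached as far as the arm can. A call with a number of a shift or a turn outside -1 to 1 is refused whole. A call with a gripper value outside its range is refused whole. OPENING is the opening, from -1 (shut) to 1 (fully open), set as the call begins (- or left out, the last holds). The fingers move at their own pace and stop on an object; FORCE is the grip in N (left out, the last holds). Time passes only in rows, so rows that repeat a pose let the fingers close. It gives the time, the measured TCP pose, the force, the opening and the grip force at its end, in the units of the state.
- read_state(): the state, without advancing time (a new reading comes with each control period).
- optics.snapshot(name): name is "scene" or "top" or "wrist"; returns a dict with "color" (480x640x3 uint8, red, green, blue), "intrinsics" (3x3 intrinsics, pixels), "k1" (the pictures are not rectified: a ray, as slopes to the right and down, at radius r is drawn at 1 + k1 r^2 times it, then the intrinsics apply), "R" (3x3) and "t" (3): a world point X has camera coordinates R X + t. Camera axes: x right, y down, z forward; pixel columns grow to the right and rows downward; lengths in mm; the calibration is good to about 2 mm. A picture is of the moment at which its call begins. There is no depth.
- manip.sign_off(): hands the job in; it is judged then, once.
The state is a dict: "clock": time; "joint_pos": joint angles; "joint_vel": joint speeds; "effort": joint torques, N m; "tcp_pos": TCP position; "tool_rot": TCP orientation; "force": force on the tool from outside, world axes, zero at the start; "wrist_torque": the same for the moment, N m; "opening": finger opening in mm; "grasp_force": force on a finger pad.
Only numpy, scipy, OpenCV 4.12 (cv2) and the standard library are available. Lean on these libraries where they do the work, as an engineer would, in place of code of your own. Each camera call takes 0.05 s, during which the arm holds its last target. There are 200 camera calls.

## Task

The sprung inspection shelf stands out of level: turn the steel wing screw of its levelling foot so that, with the shelf pressed firmly down onto that foot, the bubble of its spirit level lies centred between the two lines. Finish with the fingers still pressing firmly down on the spirit level, so that the foot bears and the bubble stays centred; do not let go, and leave the loose things lying around where they are.

Things in the scene. Friction and masses are not known exactly. Their poses are not given: they have to be found in the camera images.
- stand: fixed dark steel tray, 150 (its x) x 350 (its y) x 10 mm, lying on the bench with its hinge posts (55 mm high) near its -y end. Origin: on the bench surface (z = 0) under the middle of the mechanism; its y axis runs along the shelf from hinge to levelling foot, z up. It does not move during the job.
- shelf: aluminium shelf 120 mm wide, hinged at stand (0, -130, 45) mm (its origin), y to the foot 260 mm off, z up; lip tops 18 mm above its origin. Springs lift the foot end to a stop 4 mm (0.016 rad) above level. About 3 N down on level_pad lowers it; from 5 N the foot bears on the packer and stops it. Only then does the bubble show the foot's setting.
- level: steel spirit level, 190 mm long (along y) x 36 x 30 mm high, screwed down on the middle of the shelf. Origin: centre of its underside, y axis towards the foot. The vial is let into its top.
- level_pad (a point): the place to press: on the bare steel top of the spirit level, 35 mm in from its end nearer the wing screw, 83 mm above the bench when the shelf is level; bare for 30 mm either way along y, 36 mm wide. z up, y towards the foot.
- vial_mid (a point): middle of the vial, on top of the spirit level 70 mm from level_pad towards the hinge; the green vial is 64 mm long along y, 17 mm wide. Two black cross lines stand 10 mm either side of the middle. The pale bubble is 14 mm long.
- bubble (a joint): position of the bubble's centre along the vial, m: 0 centred, positive towards the foot (foot end high), negative towards the hinge. Unpressed it reads about +0.021. Pressed, it starts 4.5 to 9.5 mm off centre, to either side.
- wing (a joint): angle of the wing screw, rad, growing clockwise from above (range -3.1 to 3.1, starts -0.35 to 0.35; the level setting differs each time). Clockwise lengthens the foot and raises that end: each radian clockwise moves the bubble's pressed reading by +6.4 mm, counter-clockwise -6.4 mm. It stays where left; turning takes 0.1 N m.
- wing_grip (a point): grip point of the wing screw, on its vertical axis at the foot, at stand (0, 130) mm and 86 mm above the bench when level (90 mm unpressed). The head is a steel bar 46 mm long along this point's y, 14 mm thick along its x, from 17 mm below to 13 mm above this point; pinch it from above across x. Axes turn with the screw; z up.
- packer_thin: fixed steel packing plate 34 x 34 x 10.6 mm on the tray; origin centre of underside. One of the two packers lies under the foot, the other 49 mm beside it in the stand's x.
- packer_thick: fixed steel packing plate 34 x 34 x 13.4 mm on the tray; origin centre of underside. Either one may be under the foot.
- coupler: swivel coupler 46 x 122 x 62 mm on the bench, bystander; origin centre of underside
- marker: red steel marker block 50 x 30 x 30 mm beside the stand, bystander; origin centre of underside
- gauge: polished steel bolt gauge, plate 110 x 25 x 6 mm with three studs, 28 mm high, beside the stand, bystander; origin centre of underside
- cap: blue plastic cap, 54 mm across, 34 mm high, beside the stand, bystander; origin centre of underside
- spanner: steel spanner 200 mm long on the bench, bystander

How it is judged:
By the outcome, as a careful person would: the job done as asked, in the order asked, and still so for the second after the job is handed in, while the arm keeps its last pose, push and grip.
It also fails if it takes over 67 s, if anything falls off the work surface, if the arm or the gripper's body presses on something with over 40 N, if the wrist force passes 120 N, or if a joint passes its speed limit or range.

## Working session

There is one attempt and no reset: what is moved stays moved. The work goes in short steps, Python scripts to look and compute and a shell command to move; the robot and the scene stay as the last step left them, time stands still between calls to the robot, and variables do not carry over. Pictures are saved under pics/ and viewed, at most 10 in all, crops included, and the job is handed in when it is done.

```bash
ls; mkdir -p pics
python3 - <<'E'
from rig import read_state, optics
import cv2,json
import numpy as np
s=read_state();print(s)
for n in("scene","top"):
    p=optics.snapshot(n);cv2.imwrite(f"pics/{n}0.png",p["color"][:,:,::-1]);print(n,p["intrinsics"],p["k1"],p["R"],p["t"])
E
```

```text
pics
{'clock': 0.0, 'joint_pos': array([ 1.29648972,  0.61591381, -0.01260087,  1.42492416,  0.00810148,
        1.10336919, -0.04039237]), 'joint_vel': array([-9.01201574e-06,  1.30050187e-03, -2.00583323e-04,  2.96348856e-04,
       -8.11919944e-05, -2.04496238e-03, -7.08121683e-04]), 'effort': array([-1.57002187e-04, -4.58934009e+01,  2.08882936e-01, -1.65741330e+01,
       -6.11739443e-02,  2.05018173e-02,  2.42439073e-04]), 'tcp_pos': array([ 159.23458185, -629.36967261,  217.47635579]), 'tool_rot': array([[ 9.69437437e-01,  2.45337726e-01, -6.74706566e-04],
       [ 2.45338649e-01, -9.69434282e-01,  2.47386841e-03],
       [-4.71504270e-05, -2.56379224e-03, -9.99996712e-01]]), 'force': array([-0.63419542,  0.14193597, -0.00661801]), 'wrist_torque': array([-0.06730973, -0.01884197,  0.05361392]), 'grasp_force': 0.0, 'opening': 92.9583611330796}
scene [[583.45759981   0.         322.72312058]
 [  0.         583.45759981 232.81476919]
 [  0.           0.           1.        ]] -0.11777147921265195 [[-0.21230389  0.97716805  0.00834598]
 [ 0.56592563  0.12990923 -0.81415709]
 [-0.79665252 -0.16812551 -0.58058468]] [ 165.87628626 -250.07225289 1693.59608606]
top [[538.37958558   0.         318.96818784]
 [  0.         538.37958558 245.86354199]
 [  0.           0.           1.        ]] -0.1357992288995635 [[-0.06718853 -0.99772556  0.00542236]
 [-0.97588577  0.06458461 -0.20850848]
 [ 0.20768404 -0.01930098 -0.97800553]] [ -19.20507617  572.4956242  1103.1988687 ]
```

View pics/top0.png

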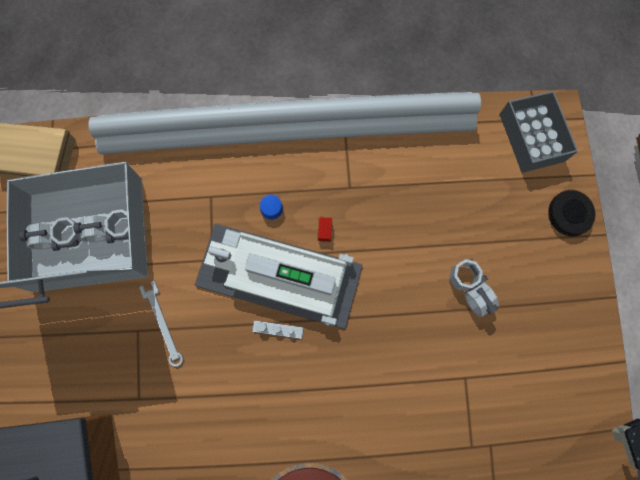

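View pics/scene0.png

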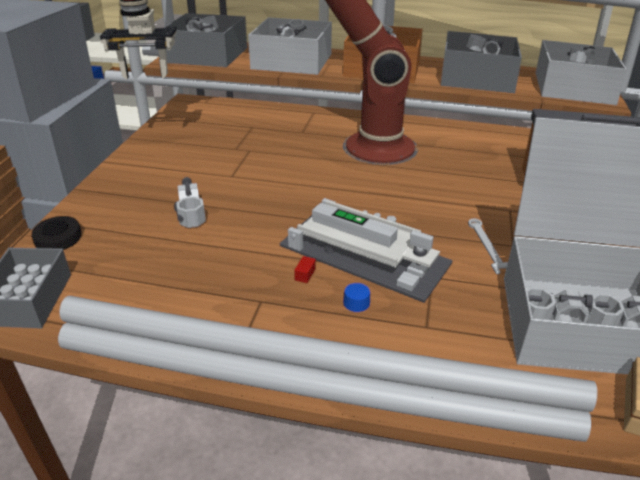

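The top view shows the stand with its foot and wing screw at about (218,254), the vial at about (295,273), the level from about (247,263) to (335,285), and the tray corners at (214,226), (362,263), (344,328) and (196,290). The scene view confirms this, with the blue cap and red marker beside the stand.

```bash
cat > h.py <<'E'
import numpy as np, cv2
from rig import read_state, optics
def ray(p,uv,z):
    K=p["intrinsics"];d=((np.array(uv,float)-K[:2,2])/np.array([K[0,0],K[1,1]]));s=d.copy()
    for _ in range(20): s=d/(1+p["k1"]*(s@s))
    R,t=p["R"],p["t"];c=-R.T@t;v=R.T@np.array([*s,1]);return c+v*(z-c[2])/v[2]
def proj(p,X):
    c=p["R"]@np.array(X)+p["t"];s=c[:2]/c[2];s=s*(1+p["k1"]*(s@s));return p["intrinsics"][:2,:2]@s+p["intrinsics"][:2,2]
def green(p):
    h=cv2.cvtColor(p["color"],cv2.COLOR_RGB2HSV)
    m=cv2.inRange(h,(45,90,40),(80,255,255));m=cv2.morphologyEx(m,cv2.MORPH_CLOSE,np.ones((9,9)))
    c=max(cv2.findContours(m,0,1)[0],key=cv2.contourArea);return cv2.minAreaRect(c),c
E
python3 - <<'E'
from h import *
p=optics.snapshot("top");q=optics.snapshot("scene")
for P in(p,q):
    r,c=green(P);print("vial",r,ray(P,r[0],85))
    b=[ray(P,x,85)[:2].round(1) for x in cv2.boxPoints(r)];print(b)
T=[ray(p,x,10) for x in((214,226),(362,263),(344,328),(196,290))]
print("tray",np.round(T,0).tolist(),[np.linalg.norm(T[i]-T[(i+1)%4]).round() for i in range(4)])
y=(T[0]+T[3]-T[1]-T[2]);print("centre",np.mean(T,0),"y dir",y/np.linalg.norm(y))
print("wing",ray(p,(218,254),103),ray(q,(420,246),103))
img=p["color"][200:345,180:380,::-1];cv2.imwrite("pics/topc.png",cv2.resize(img,None,fx=4,fy=4,interpolation=2))
E
```

```text
vial ((294.249267578125, 274.1097717285156), (32.4326286315918, 10.245936393737793), 15.64224624633789) [507.85216795  -1.1558432   85.        ]
[array([509. ,  34.4]), array([529.5,  27.5]), array([506.7, -36.7]), array([486.3, -29.6])]
vial ((349.8500061035156, 216.45001220703125), (30.35786247253418, 6.008327484130859), 18.434947967529297) [502.95354803  -1.99903912  85.        ]
[array([503. , -35.4]), array([480.1, -35.7]), array([502.9,  31.1]), array([524.9,  30.5])]
tray [[643.0, 178.0, 10.0], [535.0, -152.0, 10.0], [393.0, -101.0, 10.0], [498.0, 223.0, 10.0]] [np.float64(347.0), np.float64(151.0), np.float64(340.0), np.float64(151.0)]
centre [517.305604   36.9114449  10.       ] y dir [0.30976677 0.95081257 0.        ]
wing [557.49933108 154.42562259 103.        ] [600.16512167 153.19881102 103.        ]
```

View pics/topc.png

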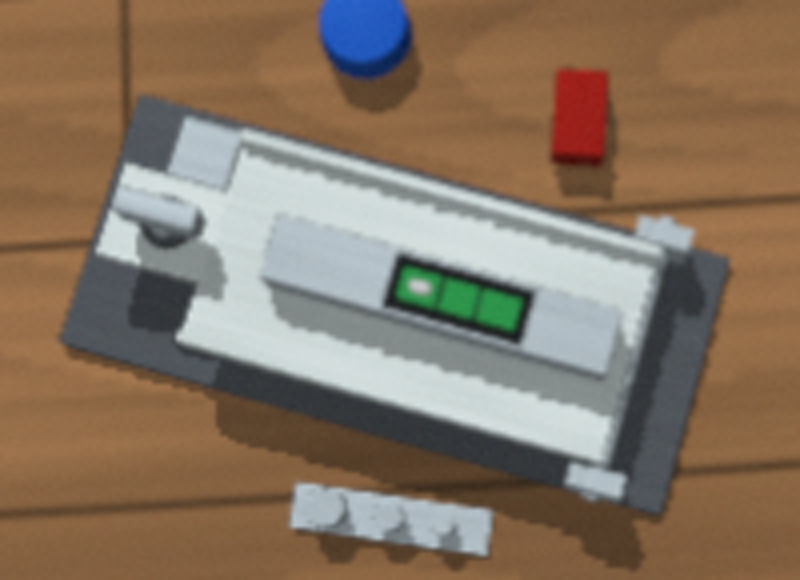

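The crop shows the wing bar running from about (118,197) to (197,217) in crop pixels. The bubble sits at the foot end of the vial (420,287), as expected unpressed, and the open sides of the shelf are clear. I'll move towards it now.

```bash
cat > goal.py <<'E'
# scaled tool-frame shift and z turn to a target x y z (mm) and tool-y world azimuth (deg), tool down
import sys, numpy as np
from scipy.spatial.transform import Rotation as Ro
from rig import read_state
x,y,z,a=map(float,sys.argv[1:5]);s=read_state();R=s["tool_rot"];a=np.radians(a)
ty=np.array([np.cos(a),np.sin(a),0]);tz=np.array([0,0,-1.]);G=np.c_[np.cross(ty,tz),ty,tz]
print("shift",(R.T@(np.array([x,y,z])-s["tcp_pos"])/200).round(4),"turn",(Ro.from_matrix(R.T@G).as_rotvec()/np.pi).round(4),"t",s["clock"],s["joint_pos"].round(2),"F",s["force"].round(1))
E
python3 -m inch '[[[0.24,-0.185,0,0,0,-0.04],[0.48,-0.37,0,0,0,-0.08],[0.72,-0.55,0,0,0,-0.12],[0.96,-0.735,0,0,0,-0.16],[0.96,-0.735,0,0,0,-0.16]]]'
python3 goal.py 440 -270 230 -30
```

```text
clock: 0.82
tcp_pos: [314.1, -435.4, 219.0]
tool_rot: [[0.724, 0.69, 0.003], [0.69, -0.724, 0.003], [0.004, -0.0, -1.0]]
force: [-0.2, -1.4, -0.1]
opening: 92.8
grasp_force: 0.0
shift [ 1.0264 -0.1639 -0.0511] turn [ 0.0001 -0.0013 -0.0909] t 0.825 [ 1.03  0.44 -0.18  1.75  0.09  0.96  0.01] F [-0.2 -1.4 -0.1]
```

```bash
python3 -m inch '[[[0.25,-0.04,-0.01,0,0,-0.022],[0.5,-0.08,-0.03,0,0,-0.045],[0.75,-0.12,-0.04,0,0,-0.068],[1,-0.16,-0.05,0,0,-0.09],[1,-0.16,-0.05,0,0,-0.09]]]'
python3 goal.py 500 -80 240 -18
```

```text
clock: 1.45
tcp_pos: [436.7, -277.3, 229.0]
tool_rot: [[0.506, 0.863, 0.002], [0.863, -0.506, 0.002], [0.003, 0.001, -1.0]]
force: [-0.5, -0.0, 0.0]
opening: 92.9
grasp_force: 0.0
shift [ 1.0112 -0.2257 -0.0528] turn [ 0.0004 -0.0008 -0.0688] t 1.45 [ 0.72  0.41 -0.28  1.78  0.13  0.96 -0.14] F [-0.5 -0.   0. ]
```

```bash
python3 -m inch '[[[0.25,-0.06,-0.01,0,0,-0.017],[0.5,-0.12,-0.03,0,0,-0.034],[0.75,-0.17,-0.04,0,0,-0.051],[1,-0.23,-0.05,0,0,-0.069],[1,-0.23,-0.05,0,0,-0.069]]]' -1
python3 goal.py 530 66 240 -18.3
python3 - <<'E'
from h import *
p=optics.snapshot("wrist");cv2.imwrite("pics/w1.png",p["color"][:,:,::-1]);r,c=green(p);print(r,ray(p,r[0],85))
c=-p["R"].T@p["t"];print(c,p["R"][2])
E
```

```text
clock: 2.08
tcp_pos: [497.8, -82.3, 238.9]
tool_rot: [[0.31, 0.951, 0.001], [0.951, -0.31, 0.002], [0.002, 0.001, -1.0]]
force: [-0.1, 0.5, 0.2]
opening: 47.5
grasp_force: 0.0
shift [ 0.7551 -0.077  -0.0038] turn [ 0.0002 -0.0006  0.0013] t 2.075 [ 0.4   0.39 -0.38  1.8   0.17  0.98 -0.37] F [-0.1  0.5  0.2]
((301.5, 142.5), (73.0, 19.0), 90.0) [506.11470821  -1.61962225  85.        ]
[518.67293476 -15.27411469 404.58900269] [-0.07720648 -0.24169739 -0.96727531]
```

View pics/w1.png

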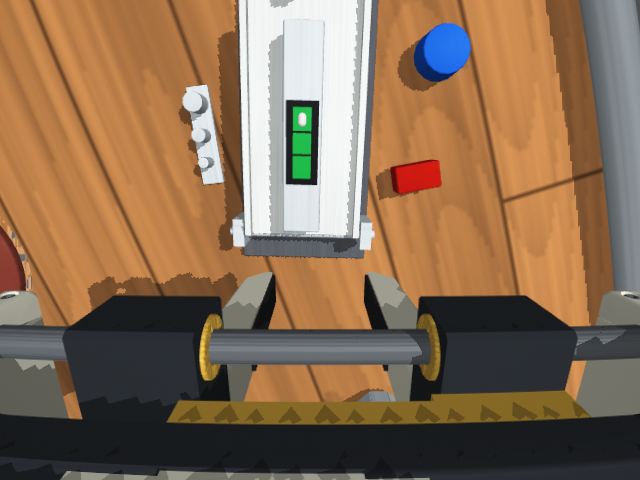

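In the wrist view the vial is at (301,142) with the bubble above the upper line. The level lies parallel to the image's vertical axis, so the yaw is right. Three cameras agree on the vial to about 4 mm. Next I go over the pad, where the camera should see the wing.

```bash
python3 -m inch '[[[0.25,-0.03,0,0,0,0],[0.5,-0.06,0,0,0,0],[0.75,-0.08,0,0,0,0],[0.75,-0.08,0,0,0,0],[0.75,-0.08,0,0,0,0]]]' -1
python3 - <<'E'
from h import *
p=optics.snapshot("wrist");cv2.imwrite("pics/w2.png",p["color"][:,:,::-1])
print(read_state()["joint_pos"].round(2),read_state()["opening"])
c=-p["R"].T@p["t"];print(c)
for y in(120,130,140,165): 
    X=np.array([506.5,-1.5,0])+(y+34)*np.array([.312,.950,0])+[0,0,103];print(y,proj(p,X))
E
```

```text
clock: 2.75
tcp_pos: [529.1, 58.6, 238.2]
tool_rot: [[0.32, 0.948, -0.001], [0.947, -0.32, -0.003], [-0.003, -0.0, -1.0]]
force: [-0.2, -0.2, 0.1]
opening: 0.5
grasp_force: 0.0
[ 0.12  0.44 -0.4   1.73  0.2   1.02 -0.68] 0.44738580871278527
[550.95476897 126.1212785  403.47499032]
120 [316.2925665  128.47491126]
130 [316.18030776 116.31004554]
140 [316.0668177  103.97598987]
165 [315.77801151  72.41933541]
```

View pics/w2.png

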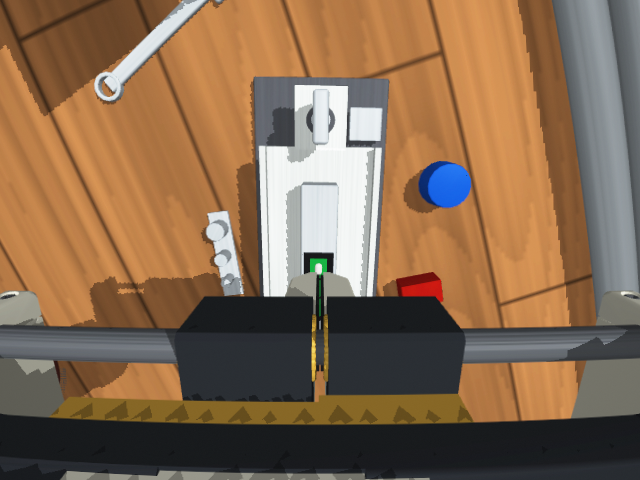

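The wing bar runs from (321,90) to (321,144), almost exactly along the stand's y, and the free packer is at (365,124). I'll turn the hand half round so the wrist camera sits above the vial while pressing.

```bash
python3 - <<'E'
import numpy as np
from h import *
p=optics.snapshot("wrist")
w=ray(p,(321,117),103);a=ray(p,(321,90),103);b=ray(p,(321,144),103);print("wing",w,np.linalg.norm(a-b),"az",np.degrees(np.arctan2(*(a-b)[1::-1])))
a=ray(p,(303,184),86);b=ray(p,(337,184),86);print("level end",(a+b)/2,np.linalg.norm(a-b))
E
python3 -m inch '[[[0,0,0.05,0,0,-0.055],[0,0,0.1,0,0,-0.11],[0,0,0.15,0,0,-0.165],[0,0,0.2,0,0,-0.22],[0,0,0.25,0,0,-0.275],[0,0,0.3,0,0,-0.33],[0,0,0.35,0,0,-0.385],[0,0,0.4,0,0,-0.44]]]'
python3 -m inch '[[[0,0,0,0,0,-0.055],[0,0,0,0,0,-0.11],[0,0,0,0,0,-0.165],[0,0,0,0,0,-0.22],[0,0,0,0,0,-0.275],[0,0,0,0,0,-0.33],[0,0,0,0,0,-0.385],[0,0,0,0,0,-0.44]]]'
python3 goal.py 528.5 65 105 161.7
```

```text
wing [561.44088481 152.17417837 103.        ] 44.15265600192289 az 71.4004013163672
level end [541.92330122  96.85628192  86.        ] 32.14062957171521
clock: 3.85
tcp_pos: [529.1, 59.3, 158.2]
tool_rot: [[-0.874, 0.486, -0.0], [0.486, 0.874, -0.002], [-0.001, -0.001, -1.0]]
force: [-1.5, 0.4, 0.0]
opening: 0.8
grasp_force: 0.0
clock: 4.85
tcp_pos: [529.1, 59.2, 158.2]
tool_rot: [[-0.641, -0.767, -0.001], [-0.767, 0.641, -0.002], [0.002, -0.001, -1.0]]
force: [0.4, 0.3, 0.4]
opening: 0.8
grasp_force: 0.0
shift [-0.0207  0.0213  0.2661] turn [-0.0002 -0.0006 -0.12  ] t 4.85 [ 0.5   0.74 -1.1   1.82  0.76  1.07  1.55] F [0.4 0.3 0.4]
```

```bash
python3 -m inch '[[[0,0,0.05,0,0,-0.05],[-0.01,0.01,0.15,0,0,-0.1],[-0.025,0.02,0.27,0,0,-0.12],[-0.025,0.02,0.27,0,0,-0.12]]]'
python3 goal.py 529.5 65 88 161.7
```

```text
clock: 5.35
tcp_pos: [528.2, 65.7, 102.8]
tool_rot: [[-0.319, -0.948, -0.004], [-0.948, 0.319, -0.002], [0.003, 0.003, -1.0]]
force: [0.7, 0.1, -0.4]
opening: 0.7
grasp_force: 0.0
shift [ 0.0009 -0.0076  0.0741] turn [ 0.001  -0.0011 -0.0016] t 5.35 [ 0.48  0.85 -1.12  1.87  0.9   1.04  1.79] F [ 0.7  0.1 -0.4]
```

```bash
python3 -m inch '[[[0,-0.005,0.04,0,0,0],[0,-0.005,0.07,0,0,0],[0,-0.005,0.085,0,0,0],[0,-0.005,0.095,0,0,0],[0,-0.005,0.095,0,0,0]]]'
```

```text
clock: 5.98
tcp_pos: [530.2, 68.1, 86.0]
tool_rot: [[-0.315, -0.949, 0.0], [-0.949, 0.315, -0.0], [0.0, -0.0, -1.0]]
force: [0.0, -0.8, 2.6]
opening: 0.7
grasp_force: 1.1
```

```bash
python3 -m inch '[[[0,0,0.01,0,0,0],[0,0,0.02,0,0,0],[0,0,0.02,0,0,0],[0,0,0.02,0,0,0]]]'
```

```text
clock: 6.48
tcp_pos: [530.4, 68.9, 82.3]
tool_rot: [[-0.315, -0.949, 0.001], [-0.949, 0.315, 0.001], [-0.001, -0.001, -1.0]]
force: [-0.5, 0.1, 5.5]
opening: 0.1
grasp_force: 2.6
```

```bash
python3 -m inch '[[[0,0,0.01,0,0,0],[0,0,0.02,0,0,0],[0,0,0.02,0,0,0],[0,0,0.02,0,0,0]]]'
python3 - <<'E'
from h import *
p=optics.snapshot("wrist");cv2.imwrite("pics/w3.png",p["color"][:,:,::-1]);print(green(p)[0])
E
```

```text
clock: 6.98
tcp_pos: [530.5, 69.0, 81.7]
tool_rot: [[-0.315, -0.949, 0.003], [-0.949, 0.315, -0.001], [0.0, -0.003, -1.0]]
force: [-5.7, -3.4, 25.3]
opening: 0.9
grasp_force: 12.6
((319.9063720703125, 141.08807373046875), (38.04314041137695, 140.7838592529297), 1.7357045412063599)
```

View pics/w3.png

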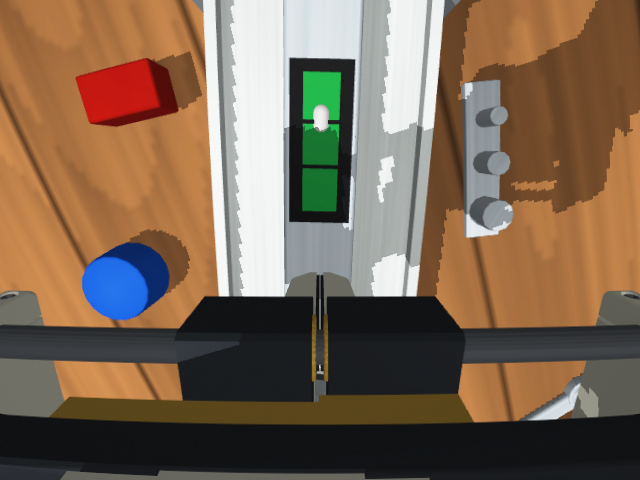

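Pressed at 25 N, the vial is in clear view with the hinge at the top of the image. The lines are at rows about 122 and 166, and the bubble is at rows 104–131, off towards the hinge, so the foot must be lengthened (clockwise). I'll measure it.

```bash
cat > bub.py <<'E'
from h import *
p=optics.snapshot("wrist");(c,_,_),k=green(p);x,y,w,h=cv2.boundingRect(k)
im=p["color"].astype(int);u=np.array([.312,.950,0])
vm=np.zeros(im.shape[:2],np.uint8);cv2.drawContours(vm,[cv2.convexHull(k)],-1,255,-1)
m=((im.min(2)>120)&(vm>0)).astype(np.uint8)
M=cv2.findContours(m,0,1)[0];M=max(M,key=cv2.contourArea);bx,by,bw,bh=cv2.boundingRect(M)
pos=lambda uv: ray(p,uv,83)@u
col=im[y:y+h,x+4:x+9].sum(2).mean(1)
print("box",x,y,w,h,"bubble",bx,by,bw,bh)
rows=[y+i for i in range(3,h-3) if col[i]<0.55*np.median(col[max(0,i-10):i+11])];print("line rows",rows)
cx=x+6
top,bot=pos((x+w/2,y-.5)),pos((x+w/2,y+h-.5));print("vial len",bot-top)
a,b=pos((bx+bw/2,by-.5)),pos((bx+bw/2,by+bh-.5));print("bubble len",b-a,"rel vial mid",(a+b)/2-(top+bot)/2)
if rows:
    g=np.array(rows);s=[g[g<g.mean()].mean(),g[g>=g.mean()].mean()];l=[pos((x+w/2,r)) for r in s]
    print("lines gap",l[1]-l[0],"rel lines",(a+b)/2-np.mean(l))
s=read_state();print(s["force"].round(1),s["tcp_pos"].round(1),s["clock"])
E
python3 bub.py
```

```text
box 302 71 40 141 bubble 313 105 16 27
line rows [120, 121, 122, 123, 165, 166, 167]
vial len 65.04340465122928
bubble len 12.077225242715684 rel vial mid -11.757239877445613
lines gap 20.516014655438056 rel lines -11.782129520513195
[-5.4 -3.6 24.9] [530.5  69.   81.7] 7.075
```

```bash
python3 -m inch '[[[0,0,-0.006,0,0,0],[0,0,-0.01,0,0,0],[0,0,-0.01,0,0,0],[0,0,-0.01,0,0,0]]]'; python3 bub.py
```

```text
clock: 7.58
tcp_pos: [530.5, 69.0, 82.0]
tool_rot: [[-0.315, -0.949, 0.002], [-0.949, 0.315, -0.0], [-0.001, -0.002, -1.0]]
force: [-3.3, -1.2, 15.0]
opening: 0.4
grasp_force: 7.5
box 302 71 39 141 bubble 313 109 16 26
line rows [120, 121, 122, 165, 166, 167]
vial len 65.12792848855425
bubble len 11.68924753043683 rel vial mid -10.20952676072801
lines gap 20.767376981492987 rel lines -10.116510396373997
[-4.  -1.9 14.5] [530.5  69.   82. ] 7.625
```

The reading depends slightly on force (−11.8 mm at 25 N, −10.1 at 15 N), so I'd expect about −9.6 mm at the roughly 12 N I plan to finish with. That needs 1.5 rad clockwise. The present hand yaw already suits the pinch, so I lift and go to the wing.

```bash
python3 -m inch '[[[0,0,-0.1,0,0,0],[0,0,-0.28,0,0,0],[-0.15,-0.005,-0.32,0,0,0],[-0.3,-0.01,-0.32,0,0,0],[-0.44,-0.015,-0.32,0,0,0],[-0.44,-0.015,-0.32,0,0,0]]]' -0.1 
python3 goal.py 561.4 152.2 76 161.5
```

```text
clock: 8.38
tcp_pos: [560.6, 153.1, 144.2]
tool_rot: [[-0.312, -0.95, 0.001], [-0.95, 0.312, 0.002], [-0.002, 0.0, -1.0]]
force: [-0.2, -0.1, -1.1]
opening: 42.0
grasp_force: 0.0
shift [ 0.0035 -0.0053  0.3412] turn [0.0001 0.0007 0.0016] t 8.375 [ 0.31  0.85 -1.13  1.7   0.84  1.15  1.77] F [-0.2 -0.1 -1.1]
```

```bash
python3 -m inch '[[[0,-0.005,0.15,0,0,0],[0,-0.005,0.28,0,0,0],[0,-0.005,0.33,0,0,0],[0,-0.005,0.33,0,0,0]]]'
python3 -m inch '[[[0,0,0,0,0,0],[0,0,0,0,0,0],[0,0,0,0,0,0],[0,0,0,0,0,0],[0,0,0,0,0,0],[0,0,0,0,0,0]]]' -1 30
```

```text
clock: 8.88
tcp_pos: [561.4, 149.5, 77.4]
tool_rot: [[-0.316, -0.949, -0.001], [-0.949, 0.316, -0.001], [0.001, 0.001, -1.0]]
force: [-0.8, 1.0, 1.1]
opening: 41.8
grasp_force: 0.0
clock: 9.62
tcp_pos: [561.0, 150.9, 77.8]
tool_rot: [[-0.315, -0.949, -0.001], [-0.949, 0.315, 0.001], [-0.0, 0.001, -1.0]]
force: [-3.2, -0.3, 2.0]
opening: 13.8
grasp_force: 30.0
```

The opening reads 13.8 mm, so the bar is gripped. I turn it clockwise 86° (0.478) in two calls.

```bash
python3 -m inch '[[[0,0,0,0,0,0.03],[0,0,0,0,0,0.06],[0,0,0,0,0,0.09],[0,0,0,0,0,0.12],[0,0,0,0,0,0.15],[0,0,0,0,0,0.18],[0,0,0,0,0,0.21],[0,0,0,0,0,0.24]]]'
python3 -m inch '[[[0,0,0,0,0,0.03],[0,0,0,0,0,0.06],[0,0,0,0,0,0.1],[0,0,0,0,0,0.14],[0,0,0,0,0,0.18],[0,0,0,0,0,0.21],[0,0,0,0,0,0.24],[0,0,0,0,0,0.24]]]'
```

```text
clock: 10.62
tcp_pos: [559.6, 152.1, 77.5]
tool_rot: [[-0.88, -0.475, -0.003], [-0.475, 0.88, 0.002], [0.002, 0.004, -1.0]]
force: [-4.3, 1.6, 0.9]
opening: 13.8
grasp_force: 30.0
clock: 11.62
tcp_pos: [559.4, 154.1, 77.7]
tool_rot: [[-0.967, 0.253, -0.003], [0.253, 0.967, 0.005], [0.004, 0.004, -1.0]]
force: [-3.2, 3.2, 0.4]
opening: 14.1
grasp_force: 30.0
```

Turned by 86.3°. I release, lift, turn back and return over the pad.

```bash
python3 -m inch '[[[0,0,0,0,0,0],[0,0,0,0,0,0],[0,0,0,0,0,0],[0,0,-0.1,0,0,0],[0,0,-0.3,0,0,0],[0,0,-0.35,0,0,-0.05]]]' -0.2 
python3 -m inch '[[[0,0,0,0,0,-0.055],[0,0,0,0,0,-0.11],[0,0,0,0,0,-0.165],[0,0,0,0,0,-0.22],[0,0,0,0,0,-0.275],[0,0,0,0,0,-0.33],[0,0,0,0,0,-0.385],[0,0,0,0,0,-0.43]]]' -1
python3 goal.py 530.5 68.5 95 161.6
```

```text
clock: 12.38
tcp_pos: [563.3, 151.8, 152.1]
tool_rot: [[-0.995, 0.096, 0.007], [0.096, 0.995, 0.002], [-0.006, 0.003, -1.0]]
force: [-0.0, -0.1, -0.2]
opening: 36.9
grasp_force: 0.0
clock: 13.38
tcp_pos: [562.2, 150.1, 149.1]
tool_rot: [[-0.312, -0.95, 0.002], [-0.95, 0.312, -0.0], [-0.001, -0.002, -1.0]]
force: [0.4, 0.3, -0.1]
opening: 0.3
grasp_force: 0.0
shift [0.4371 0.024  0.2704] turn [-0.0005  0.0002  0.0014] t 13.375 [ 0.32  0.85 -1.15  1.69  0.84  1.17  1.77] F [ 0.4  0.3 -0.1]
```

```bash
python3 -m inch '[[[0.2,0.01,0,0,0,0],[0.437,0.02,0,0,0,0],[0.437,0.02,0.15,0,0,0],[0.437,0.02,0.26,0,0,0],[0.437,0.02,0.3,0,0,0],[0.437,0.02,0.325,0,0,0],[0.437,0.02,0.335,0,0,0],[0.437,0.02,0.335,0,0,0]]]' -1 30
```

```text
clock: 14.38
tcp_pos: [530.8, 68.9, 83.3]
tool_rot: [[-0.315, -0.949, 0.002], [-0.949, 0.315, -0.002], [0.001, -0.003, -1.0]]
force: [-2.9, -2.7, 10.4]
opening: 0.4
grasp_force: 5.4
```

```bash
python3 -m inch '[[[0,0,0.001,0,0,0],[0,0,0.002,0,0,0],[0,0,0.002,0,0,0],[0,0,0.002,0,0,0]]]'; python3 bub.py; python3 -c "
from h import *
cv2.imwrite('pics/w4.png',optics.snapshot('wrist')['color'][:,:,::-1])"
```

```text
clock: 14.88
tcp_pos: [530.8, 68.9, 83.3]
tool_rot: [[-0.315, -0.949, 0.003], [-0.949, 0.315, -0.002], [0.001, -0.003, -1.0]]
force: [-2.8, -3.3, 12.4]
opening: 0.7
grasp_force: 6.3
box 302 70 40 141 bubble 314 130 15 26
line rows [119, 120, 121, 122, 164, 165, 166]
vial len 65.60900023420818
bubble len 12.084051406941995 rel vial mid -0.17574860426262262
lines gap 20.694326099228704 rel lines -0.20825883497201403
[-3.2 -2.3 13.1] [530.8  68.9  83.3] 14.925
```

View pics/w4.png

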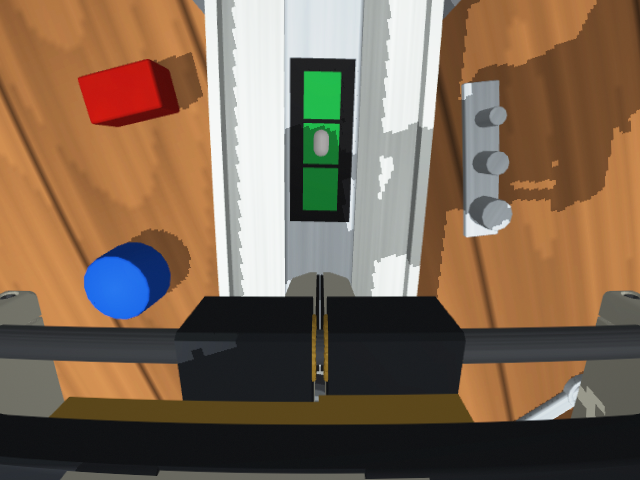

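The bubble is at rows 130–156, centred between the lines at rows 121 and 165 (−0.2 mm). The force is a steady 13 N and the height no longer changes with force, so the foot bears. The other things have not moved. I hand it in.

```bash
python3 -c "
from rig import manip
print(manip.sign_off())"
```

```text
the job is handed in; nothing more can be done
None
```

I turned the wing screw about 86° clockwise, and the job is handed in with the fingers pressing the level at about 13 N and the bubble measured 0.2 mm off centre between the lines.

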